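Take the washed bento apart to dry

ROBOT

A 6-joint arm with a two-finger parallel gripper is mounted at the origin on the work surface. World frame = base frame: x ahead of the robot, y to its left, z up, the work surface at z = 0. Lengths are in m, angles in degrees, forces in N, time in s.
With the tool pointing down it reaches from about 0.3 to 0.75 m from the base axis. Payload 8.5 kg.
Tool frame: the origin (TCP) lies at the very end of the fingers, on their centre line; the grasp point (between the pads) lies 19 mm behind it (env.hold_point_z is the distance from the TCP to the grasp point, in m); z points along the fingers, y is the line along which they close (so a half turn about z gives the same grasp; the last joint's range is limited). The gripper opens to 85 mm and grips with 20 to 120 N. Pads are 22 mm wide; open, the fingers measure 114 mm over their backs; the gripper's body (76 mm by 85 mm) begins 54 mm behind the grasp point. The pads swing forward as they close: fully open they stand 13 mm farther back than shut.
Start: joints at [58.023, 21.807, 74.336, -0, 83.858, -12.336], TCP at [0.185, 0.518, 0.231] pointing down, gripper open.
Joint ranges: [-178.18, 178.18], [-50.72, 133.34], [12.68, 142.11], [-81.47, 261.47], [9.98, 163.14], [-165.26, 165.26]. Speed limits (degrees/s): [136.94, 136.94, 180, 180, 180, 180].

INTERFACE

Orientations are given as a 3x3 rotation matrix whose columns are the frame's x, y, z axes.
In Python, from rig import env, optics gives the robot as it stands.
- The arm moves only by the shell command python3 -m jog 'ROWS' [OPENING] [FORCE]. ROWS is JSON, a list of rows, each an object with "linear": the shift along the tool's x, y, z in units of 40 mm (1.0 is 40 mm), a list of three; "roll": the turn about the tool's z in units of 5 degrees (1.0 is 5 degrees). A call has 1 to 12 rows; each row shifts and turns the commanded pose from where the row before left it, along the tool's axes as they then stand; what a row does not reach is not made up. A row lasts 1/12 s, in which the tool goes at most 41.7 mm and 7.16 degrees, less where a joint would pass 70% of its speed; a pose out of reach is approached as far as the arm can. A call is refused whole if a number of a shift passes 1 or a number of a turn 1, either way. A call with a gripper value outside its range is refused whole. OPENING is the opening, from -1 (shut) to 1 (fully open), set as the call begins (- or left out, the last holds). The fingers move at their own pace and stop on an object; FORCE is the grip in N (left out, the last holds). Time passes only in rows, so rows that do not move let the fingers close. It gives the time, the measured TCP pose, the force, the opening and the grip force at its end, in the units of the state.
- env.observe(): the state, without advancing time (a new reading comes with each control period).
- optics.get_image(name): name is "side" or "top" or "wrist"; returns the picture (384x512x3 uint8, red, green, blue); there is no depth.
- optics.calibration(name): a dict with "fov_y" (degrees; the focal length in pixels is half the picture's height over the tangent of half this angle, whatever the lens; pixels are square), "cx", "cy" (the principal point, pixels), "D" ([k1, k2, p1, p2, k3] as OpenCV has them; the pictures are not rectified), "T" (4x4, takes a point from camera to world coordinates). Camera axes: x right, y down, z forward; pixel columns grow to the right and rows downward; lengths in m; the calibration is good to about 2 mm. A picture is of the moment at which its call begins: read the wrist's pose just before it. calibration takes no time and is no camera call; for the wrist camera it gives the pose at the moment of the call.
- env.close_job(): hands the job in; it is judged then, once.
The state is a dict: "time_s": time; "q": joint angles; "qvel": joint speeds; "joint_efforts": joint torques, N m; "position": TCP position; "tool_rot": TCP orientation; "ft_force": force on the tool from outside, world axes, zero at the start; "wrist_torque": the same for the moment, N m; "grip_width": finger opening in m; "gripper_force": force on a finger pad.
Only numpy, scipy, OpenCV 4.12 (cv2) and the standard library are available. Lean on these libraries where they do the work, as an engineer would, in place of code of your own. Each camera call takes 0.05 s, during which the arm holds its last target. There are 200 camera calls.

TASK

The bento has been washed and stacked on the tray: take it apart so that it can dry. Set the cup on the round coaster and each of the three steel tiers on the oak drying stand of its own length, everything upright and sitting flat inside the lips, never tipped over on the way. Leave the white bowl and the forks where they are on the tray.

Things in the scene. Friction and masses are not known exactly. Their poses are not given: they have to be found in the camera images.
- cup: Pink plastic cup, round and open, 85 mm high, outside diameter 44 mm at the foot and 52 mm at the rim, wall 3 mm. It stands upright on the floor inside the short tier at the start, so 48 mm of it shows above that tier's rim. Origin: centre of the underside; z up to the rim.
- tier_short: Short, top bento tier: open stainless box 80 long (x axis) x 60 wide (y) x 43 mm high, walls 4. Origin: centre of underside, z up; rim at z 43, inner floor at z 6. Same after a half turn. Bottom 3 mm is an inset foot, 68 x 48. Start: sits on the rims of the tier below, foot 3 mm inside them (2 mm play in y): lift straight up first. Origin 40 mm above that tier's.
- tier_medium: Medium, middle bento tier: open stainless box 125 long (x axis) x 60 wide (y) x 43 mm high, walls 4. Origin: centre of underside, z up; rim at z 43, inner floor at z 6. Same after a half turn. Bottom 3 mm is an inset foot, 113 x 48. Start: sits on the rims of the tier below, foot 3 mm inside them (2 mm play in y): lift straight up first. Origin 40 mm above that tier's.
- tier_long: Long, bottom bento tier: open stainless box 170 long (x axis) x 60 wide (y) x 43 mm high, walls 4. Origin: centre of underside, z up; rim at z 43, inner floor at z 6. Same after a half turn. Bottom 3 mm is an inset foot, 158 x 48. It stands on the 18 mm thick oak tray.
- coaster: Round pale-oak coaster, fixed, outside diameter 88 mm. A round lip 8 mm wide surrounds a flat floor 72 mm across. Origin: centre of the underside; floor at 8 mm, top of the lip at 13 mm. z up.
- stand_short: Fixed low pale-oak drying stand with drip slots for the short tier, outside 116 long (y axis) x 96 mm (x). An 8 mm wide lip surrounds a flat floor 100 x 80, 10 mm more than the tier on each side. Origin: centre of underside, z up; floor at z 8, lip top at z 15 mm. The tier's x axis goes along the stand's y axis, either way round.
- stand_medium: Fixed low pale-oak drying stand with drip slots for the medium tier, outside 161 long (y axis) x 96 mm (x). An 8 mm wide lip surrounds a flat floor 145 x 80, 10 mm more than the tier on each side. Origin: centre of underside, z up; floor at z 8, lip top at z 15 mm. The tier's x axis goes along the stand's y axis, either way round.
- stand_long: Fixed low pale-oak drying stand with drip slots for the long tier, outside 206 long (y axis) x 96 mm (x). An 8 mm wide lip surrounds a flat floor 190 x 80, 10 mm more than the tier on each side. Origin: centre of underside, z up; floor at z 8, lip top at z 15 mm. The tier's x axis goes along the stand's y axis, either way round.
- bowl: White ceramic bowl on the tray beside the stack, 110 mm across, 50 mm high, to be left alone. Origin: centre of its underside.
- forks: Pair of mint plastic forks, one on top of the other and held together as one piece, lying on the tray beside the stack, 157 mm long (x axis, tines to +x), 22 mm wide, 8 mm thick, to be left alone. Origin: under the middle of its length.
There are look-alikes about, which are no part of the job. Leave any black look-alike of the stand_medium alone. Leave any turquoise look-alike of the stand_long alone.

How it is judged:
By the outcome, as a careful person would: the job done as asked, in the order asked, and still so for the second after the job is handed in, with the robot touching nothing.
It also fails if it takes over 109 s, if anything falls off the work surface, if the arm or the gripper's body presses on something with over 40 N, if the wrist force passes 120 N, or if a joint passes its speed limit or range.

## Working session

There is one attempt and no reset: what is moved stays moved. The work goes in short steps, Python scripts to look and compute and a shell command to move; the robot and the scene stay as the last step left them, time stands still between calls to the robot, and variables do not carry over. Pictures are saved under pics/ and viewed, at most 18 in all, crops included, and the job is handed in when it is done.

```bash
ls; mkdir -p pics; python3 - <<'E'
from rig import env, optics
import cv2,numpy as np
s=env.observe(); print(s['time_s'],s['position'],s['tool_rot'],env.hold_point_z,s['grip_width'])
for n in ('top','side'):
    c=optics.calibration(n); print(n,{k:np.round(v,4).tolist() for k,v in c.items()})
    im=optics.get_image(n); cv2.imwrite(f'pics/{n}0.png',im[:,:,::-1])
E
```

```text
pics
0.0 [0.184729   0.51773746 0.23070492] [[-9.41813058e-01  3.36136228e-01 -7.74624694e-04]
 [ 3.36136988e-01  9.41812234e-01 -1.28109300e-03]
 [ 2.98929243e-04 -1.46693013e-03 -9.99998879e-01]] 0.0187 0.0852769698060585
top {'fov_y': 51.8164, 'cx': 251.0927, 'cy': 192.6919, 'D': [-0.0454, 0.0, 0.0, 0.0, 0.0], 'T': [[0.0194, -0.9973, 0.0707, 0.3234], [-0.9997, -0.0204, -0.0125, 0.0185], [0.0139, -0.0704, -0.9974, 1.1988], [0.0, 0.0, 0.0, 1.0]]}
side {'fov_y': 51.0154, 'cx': 263.5763, 'cy': 194.024, 'D': [-0.0989, 0.0, 0.0, 0.0, 0.0], 'T': [[0.987, -0.0744, 0.1422, 0.1918], [-0.159, -0.5754, 0.8022, -1.0659], [0.0221, -0.8145, -0.5798, 0.8885], [0.0, 0.0, 0.0, 1.0]]}
```

View pics/top0.png

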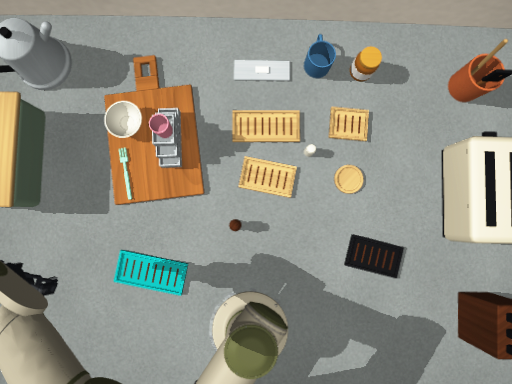

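View pics/side0.png

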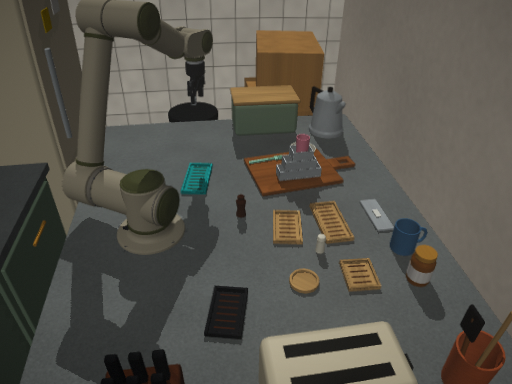

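The top view shows the tray with the stack at about (166,137), the cup (160,125), the bowl (123,119) and the forks (126,172). The oak stands are at (266,126) long, (267,176) medium and (349,124) short, with the coaster at (349,179). The look-alikes are the turquoise tray (151,272) and the black tray (375,256), neither of them oak. The salt shaker (311,150) and pepper mill (235,225) are obstacles, and the side view agrees with all of this.

```bash
cat > h.py <<'E'
import cv2,numpy as np
from rig import env,optics
def cal(n):
    c=optics.calibration(n); f=192/np.tan(np.radians(c['fov_y'])/2)
    return np.array([[f,0,c['cx']],[0,f,c['cy']],[0,0,1.]]),np.array(c['D'],float),np.array(c['T'])
def plane(c,uv,z):
    K,D,T=c; p=cv2.undistortPoints(np.array(uv,np.float64).reshape(-1,1,2),K,D)[:,0]
    d=np.c_[p,np.ones(len(p))]@T[:3,:3].T; o=T[:3,3]
    return o+d*((z-o[2])/d[:,2])[:,None]
def proj(c,P):
    K,D,T=c; R=T[:3,:3].T
    return cv2.projectPoints(np.array(P,float).reshape(-1,1,3),cv2.Rodrigues(R)[0],-R@T[:3,3],K,D)[0][:,0]
def rect(c,cnt,z):
    w=plane(c,cnt.reshape(-1,2),z)[:,:2]; (x,y),(a,b),t=cv2.minAreaRect((w*1000).astype(np.float32))
    if a<b: a,b,t=b,a,t+90
    return np.round([x/1e3,y/1e3,a,b,(t+90)%180-90],4)   # centre, sizes mm, yaw of long axis
def go(x,y,z,yaw):
    """yaw: world direction (deg) of the tool y (closing) axis, mod 180. prints roll units, then shift in units after the roll"""
    s=env.observe(); R=np.array(s['tool_rot']); p=np.array(s['position'])
    cur=np.degrees(np.arctan2(R[1,1],R[0,1])); d=(yaw-cur+90)%180-90   # world ccw
    for dd in (d,d-180*np.sign(d)):
        a=np.radians(-dd)  # tool z down
        Rn=R@cv2.Rodrigues(np.array([0,0,a]))[0]
        print('roll units %.2f (q6 %.1f)'%(-dd/5,s['q'][5]),'shift units',np.round(Rn.T@(np.array([x,y,z])-p)/0.04,3))
E
python3 - <<'E'
from h import *
for n in ('top','side'):
    im=cv2.imread(f'pics/{n}0.png'); hsv=cv2.cvtColor(im,cv2.COLOR_BGR2HSV)
    m=cv2.inRange(hsv,(12,60,120),(28,190,255)); m=cv2.morphologyEx(m,cv2.MORPH_CLOSE,np.ones((5,5)))
    c=cal(n)
    for k in cv2.findContours(m,0,2)[0]:
        if cv2.contourArea(k)>250: print(n,k.reshape(-1,2).mean(0).round(),rect(c,k,0.013))
    m=cv2.inRange(hsv,(150,60,60),(179,255,255))
    for k in cv2.findContours(m,0,2)[0]:
        if cv2.contourArea(k)>50:
            print('pink',n,cv2.boundingRect(k),cv2.minEnclosingCircle(k),plane(c,[cv2.minEnclosingCircle(k)[0]],0.189))
im=cv2.imread('pics/top0.png')[95:180,100:210]; cv2.imwrite('pics/c1.png',cv2.resize(im,None,fx=6,fy=6,interpolation=2)); 
im=cv2.imread('pics/side0.png')[125:200,240:350]; cv2.imwrite('pics/c2.png',cv2.resize(im,None,fx=6,fy=6,interpolation=2))
E
```

```text
top [350. 179.] [  0.4552  -0.2912  89.0893  85.4281 -88.8311]
top [267. 176.] [ 4.577000e-01 -4.430000e-02  1.621484e+02  9.771320e+01  7.983500e+01]
top [259. 123.] [ 6.140000e-01 -3.690000e-02  2.052872e+02  9.637640e+01 -8.869820e+01]
top [347. 124.] [  0.627   -0.2907 119.9573  99.0439  86.1071]
top [ 12. 139.] [  0.531    0.748  359.0828  57.4696   4.1075]
top [146. 129.] [6.048000e-01 3.137000e-01 4.482068e+02 2.707502e+02 8.443000e+00]
top [366.  59.] [  0.8371  -0.3503  94.3796  70.7851 -70.5974]
pink top (149, 114, 23, 24) ((160.68919372558594, 125.6891860961914), 13.167573928833008) [[0.56429797 0.24360743 0.189     ]]
side [304. 279.] [ 0.456  -0.2904 86.7642 82.2792 77.888 ]
side [359. 272.] [  0.6277  -0.2878 113.0487  96.0956  85.9419]
side [293. 224.] [ 4.570000e-01 -4.070000e-02  1.640508e+02  9.487150e+01  7.976860e+01]
side [331. 221.] [ 6.141000e-01 -3.290000e-02  2.055325e+02  9.619830e+01 -8.849400e+01]
side [265.  92.] [ 5.667000e-01  1.197700e+00  3.802346e+02  3.329705e+02 -4.900000e-02]
side [302.  42.] [  0.9577   2.3258 744.0662 515.6098  82.6032]
pink side (296, 134, 14, 18) ((302.3295593261719, 143.35227966308594), 9.927375793457031) [[0.55546721 0.20023894 0.189     ]]
```

View pics/c1.png

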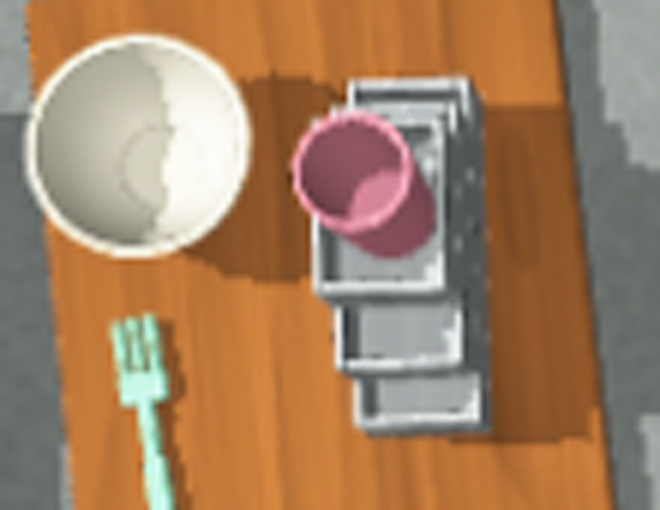

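View pics/c2.png

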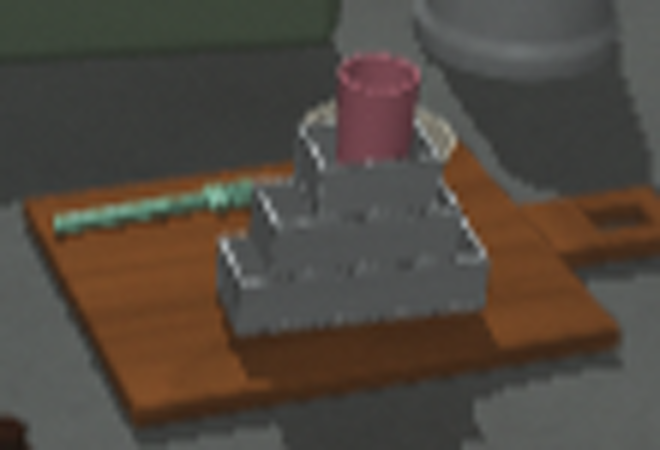

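The crops show the cup rim centred at (353,172) in crop c1. The short tier rim corners are at (315,293), (447,290) and (445,115). The medium tier's near corners are (338,368) and (463,362), and the long tier's are (357,430), (490,432), (468,80) and (350,82). The stack's long axis runs roughly along world x, and the bowl is well clear to the left.

```bash
python3 - <<'E'
from h import *
c=cal('top'); g=lambda L:[((u+.5)/6-.5+100,(v+.5)/6-.5+95) for u,v in L]
print('cup',plane(c,g([(353,172),(294,172),(412,172)]),.189).round(4).tolist())
print('short',plane(c,g([(315,295),(447,292),(445,115)]),.141).round(4).tolist())
print('med',plane(c,g([(338,370),(463,364)]),.101).round(4).tolist())
print('long',plane(c,g([(357,432),(490,432),(468,80),(350,80)]),.061).round(4).tolist())
s=cal('side'); g=lambda L:[((u+.5)/6-.5+240,(v+.5)/6-.5+125) for u,v in L]
print('side cup',plane(s,g([(377,74)]),.189).round(4).tolist())
print('short',plane(s,g([(322,172),(440,160),(302,123)]),.141).round(4).tolist())
print('med',plane(s,g([(280,225),(465,212),(255,185)]),.101).round(4).tolist())
print('long',plane(s,g([(240,282),(487,262),(220,238)]),.061).round(4).tolist())
E
```

```text
cup [[0.5706, 0.2498, 0.189], [0.5701, 0.2753, 0.189], [0.5711, 0.2242, 0.189]]
short [[0.5256, 0.2757, 0.141], [0.5282, 0.2162, 0.141], [0.6095, 0.22, 0.141]]
med [[0.498, 0.2733, 0.101], [0.502, 0.215, 0.101]]
long [[0.4744, 0.2722, 0.061], [0.4757, 0.208, 0.061], [0.6488, 0.2246, 0.061], [0.6477, 0.2824, 0.061]]
side cup [[0.568, 0.2502, 0.189]]
short [[0.5277, 0.2147, 0.141], [0.6057, 0.2209, 0.141], [0.5288, 0.2788, 0.141]]
med [[0.5041, 0.2199, 0.101], [0.6263, 0.2215, 0.101], [0.4982, 0.2716, 0.101]]
long [[0.4797, 0.2184, 0.061], [0.6456, 0.2227, 0.061], [0.477, 0.2736, 0.061]]
```

```bash
python3 - <<'E'
from h import *
go(.569,.250,.25,93)
E
```

```text
roll units -4.53 (q6 -12.3) shift units [-9.242 -7.188 -0.48 ]
roll units 31.47 (q6 -12.3) shift units [ 9.242  7.188 -0.48 ]
```

```bash
python3 -m jog '[{"linear":[0,0,0],"roll":-0.9},{"linear":[0,0,0],"roll":-0.9},{"linear":[0,0,0],"roll":-0.9},{"linear":[0,0,0],"roll":-0.9},{"linear":[0,0,0],"roll":-0.93}]' 1 && python3 -m jog '[{"linear":[-0.6,-0.5,-0.1],"roll":0},{"linear":[-0.6,-0.5,-0.1],"roll":0},{"linear":[-0.6,-0.5,-0.1],"roll":0},{"linear":[-0.6,-0.5,-0.1],"roll":0},{"linear":[-0.6,-0.5,-0.1],"roll":0},{"linear":[-0.6,-0.5,0],"roll":0},{"linear":[-0.6,-0.5,0],"roll":0},{"linear":[-0.6,-0.5,0],"roll":0}]' && python3 - <<'E'
from h import *
go(.569,.250,.25,93)
E
```

```text
time_s: 0.52
position: [0.1848, 0.5178, 0.231]
tool_rot: [[-0.998, -0.056, -0.0], [-0.056, 0.998, -0.001], [0.0, -0.001, -1.0]]
ft_force: [0.1, -0.3, 0.0]
grip_width: 0.0853
gripper_force: 0.0
time_s: 1.18
position: [0.3859, 0.3671, 0.2511]
tool_rot: [[-0.999, -0.052, -0.0], [-0.052, 0.999, -0.0], [0.0, -0.0, -1.0]]
ft_force: [0.1, 0.6, -0.3]
grip_width: 0.0852
gripper_force: 0.0
roll units 0.00 (q6 -62.2) shift units [-4.417 -3.163  0.027]
roll units -36.00 (q6 -62.2) shift units [4.417 3.163 0.027]
```

```bash
python3 -m jog '[{"linear":[-0.6,-0.43,0],"roll":0},{"linear":[-0.6,-0.43,0],"roll":0},{"linear":[-0.6,-0.43,0],"roll":0},{"linear":[-0.6,-0.43,0],"roll":0},{"linear":[-0.6,-0.43,0],"roll":0},{"linear":[-0.6,-0.43,0],"roll":0},{"linear":[-0.6,-0.43,0],"roll":0},{"linear":[-0.217,-0.153,0],"roll":0},{"linear":[0,0,0],"roll":0}]' && python3 - <<'E'
from h import *
c=cal('wrist'); im=optics.get_image('wrist'); cv2.imwrite('pics/w1.png',im[:,:,::-1]); np.savez('w1.npz',K=c[0],D=c[1],T=c[2])
print(c[2].round(3).tolist()); print(proj(c,[[.569,.25,.189]]))
hsv=cv2.cvtColor(im[:,:,::-1].copy(),cv2.COLOR_BGR2HSV); m=cv2.inRange(hsv,(150,60,60),(179,255,255))
k=max(cv2.findContours(m,0,2)[0],key=cv2.contourArea); print(cv2.boundingRect(k))
E
```

```text
time_s: 1.93
position: [0.5696, 0.2497, 0.2502]
tool_rot: [[-0.999, -0.05, -0.001], [-0.05, 0.999, -0.001], [0.001, -0.0, -1.0]]
ft_force: [-0.5, -0.3, -0.2]
grip_width: 0.0855
gripper_force: 0.0
[[-0.048, 0.959, 0.28, 0.498], [0.999, 0.047, 0.013, 0.246], [-0.0, 0.281, -0.96, 0.393], [0.0, 0.0, 0.0, 1.0]]
[[259.14919959 202.70211259]]
(224, 153, 75, 85)
```

View pics/w1.png

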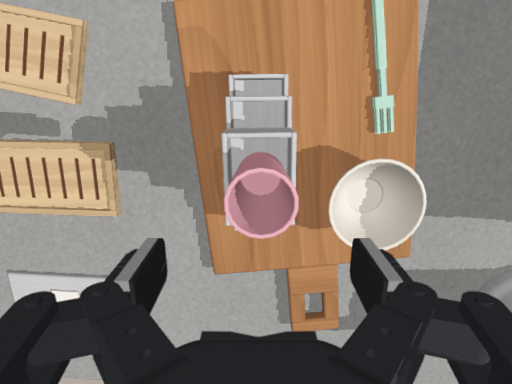

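The wrist view shows the cup rim centred at (261.5,203). The near corners of the short rim are (223,133) and (296,133), and the medium rim (226,98)-(291,97) and long rim (229,76)-(288,75) lie behind it.

```bash
python3 - <<'E'
from h import *
d=np.load('w1.npz'); c=(d['K'],d['D'],d['T'])
for n,p,z in (('cup',[(261.5,203),(225,203),(298,203)],.189),('short',[(222.5,132.5),(296,132.5)],.141),('med',[(226,97.5),(292,97)],.101),('long',[(228.5,75),(288.5,74.5)],.061)):
    w=plane(c,p,z); print(n,w.round(4)[:,:2].tolist(), w.mean(0).round(4))
go(.569,.251,.147,93)
E
```

```text
cup [[0.5691, 0.2516], [0.5704, 0.2266], [0.5679, 0.2766]] [0.5691 0.2516 0.189 ]
short [[0.5282, 0.2189], [0.5254, 0.2773]] [0.5268 0.2481 0.141 ]
med [[0.5017, 0.2172], [0.4984, 0.2762]] [0.5    0.2467 0.101 ]
long [[0.4802, 0.2152], [0.4768, 0.2753]] [0.4785 0.2452 0.061 ]
roll units -0.01 (q6 -80.0) shift units [-0.024  0.003  2.588]
roll units 35.99 (q6 -80.0) shift units [ 0.024 -0.003  2.588]
```

```bash
python3 -m jog '[{"linear":[0,0,0.5],"roll":0},{"linear":[0,0,0.5],"roll":0},{"linear":[0,0,0.5],"roll":0},{"linear":[0,0,0.5],"roll":0},{"linear":[0,0,0.35],"roll":0},{"linear":[0,0,0.23],"roll":0},{"linear":[0,0,0],"roll":0}]' 1 && python3 -m jog '[{"linear":[0,0,0]},{"linear":[0,0,0]},{"linear":[0,0,0]},{"linear":[0,0,0]},{"linear":[0,0,0]},{"linear":[0,0,0]},{"linear":[0,0,0]},{"linear":[0,0,0]}]' -1 30
```

```text
time_s: 2.57
position: [0.5663, 0.252, 0.1466]
tool_rot: [[-0.999, -0.054, -0.003], [-0.054, 0.999, -0.001], [0.003, -0.0, -1.0]]
ft_force: [0.2, -0.0, 0.6]
grip_width: 0.0853
gripper_force: 0.0invalid input
```

```bash
python3 -m jog '[{"linear":[0,0,0],"roll":0},{"linear":[0,0,0],"roll":0},{"linear":[0,0,0],"roll":0},{"linear":[0,0,0],"roll":0},{"linear":[0,0,0],"roll":0},{"linear":[0,0,0],"roll":0},{"linear":[0,0,0],"roll":0},{"linear":[0,0,0],"roll":0}]' -1 30
```

```text
time_s: 3.23
position: [0.5685, 0.2514, 0.1497]
tool_rot: [[-0.999, -0.053, 0.002], [-0.053, 0.999, 0.001], [-0.003, 0.001, -1.0]]
ft_force: [-2.1, 0.3, 6.5]
grip_width: 0.0507
gripper_force: 31.1
```

```bash
python3 -m jog '[{"linear":[0,0,-0.1],"roll":0},{"linear":[0,0,-0.2],"roll":0},{"linear":[0,0,-0.3],"roll":0},{"linear":[0,0,-0.4],"roll":0},{"linear":[0,0,-0.5],"roll":0},{"linear":[0,0,-0.5],"roll":0},{"linear":[0,0,-0.2],"roll":0},{"linear":[0,0,0],"roll":0}]' && python3 - <<'E'
from h import *
for n in ('top','side','wrist'):
    cv2.imwrite(f'pics/a_{n}.png',optics.get_image(n)[:,:,::-1])
a=cv2.imread('pics/a_wrist.png');b=cv2.imread('pics/a_side.png')[80:224,200:392]
cv2.imwrite('pics/a.png',np.hstack([cv2.resize(a,(400,300)),cv2.resize(b,(400,300))]))
go(.4555,-.291,.24,93)
go(.4555,-.291,.24,-10)
E
```

```text
time_s: 3.9
position: [0.5687, 0.2514, 0.2385]
tool_rot: [[-0.999, -0.053, 0.004], [-0.053, 0.999, 0.001], [-0.004, 0.001, -1.0]]
ft_force: [-0.2, -0.5, -1.0]
grip_width: 0.0508
gripper_force: 31.3
roll units 0.00 (q6 -80.1) shift units [  3.509 -13.387  -0.116]
roll units -36.00 (q6 -80.1) shift units [-3.509 13.387 -0.116]
roll units -15.40 (q6 -80.1) shift units [13.834  0.408 -0.116]
roll units 20.60 (q6 -80.1) shift units [-13.834  -0.408  -0.116]
```

View pics/a.png

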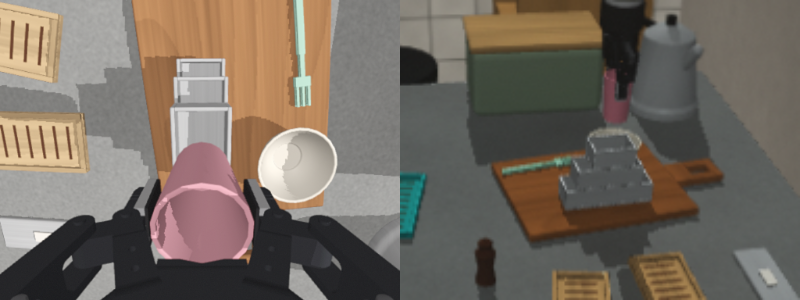

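Cup lifted cleanly and upright, and the stack is undisturbed. I'll carry it to the coaster next.

```bash
python3 -m jog '[{"linear":[0.06,-0.25,0],"roll":0},{"linear":[0.12,-0.45,0],"roll":0},{"linear":[0.17,-0.65,0],"roll":0},{"linear":[0.17,-0.65,0],"roll":0},{"linear":[0.17,-0.65,0],"roll":0},{"linear":[0.17,-0.65,0],"roll":0},{"linear":[0.17,-0.65,0],"roll":0},{"linear":[0.17,-0.65,0],"roll":0},{"linear":[0.17,-0.65,0],"roll":0},{"linear":[0.17,-0.65,0],"roll":0},{"linear":[0.17,-0.65,0],"roll":0},{"linear":[0.17,-0.65,0],"roll":0}]' && python3 -m jog '[{"linear":[0.17,-0.65,0],"roll":0},{"linear":[0.17,-0.65,0],"roll":0},{"linear":[0.17,-0.65,0],"roll":0},{"linear":[0.17,-0.65,0],"roll":0},{"linear":[0.17,-0.65,0],"roll":0},{"linear":[0.17,-0.65,0],"roll":0},{"linear":[0.17,-0.65,0],"roll":0},{"linear":[0.17,-0.65,0],"roll":0},{"linear":[0.17,-0.65,0],"roll":0},{"linear":[0.09,-0.33,0],"roll":0},{"linear":[0,0,0],"roll":0},{"linear":[0,0,0],"roll":0}]' && python3 - <<'E'
from h import *
c=cal('wrist'); im=optics.get_image('wrist')[:,:,::-1].copy(); cv2.imwrite('pics/w2.png',im)
print(proj(c,[[.4555,-.291,.013],[.4995,-.291,.013]]))
go(.4555,-.291,.051,93)
E
```

```text
time_s: 5.05
position: [0.5069, -0.0419, 0.2353]
tool_rot: [[-0.999, -0.052, -0.002], [-0.052, 0.999, 0.0], [0.002, 0.0, -1.0]]
ft_force: [0.3, 0.7, 0.2]
grip_width: 0.0511
gripper_force: 31.3
time_s: 6.05
position: [0.4559, -0.2904, 0.2355]
tool_rot: [[-0.999, -0.051, -0.001], [-0.051, 0.999, 0.001], [0.001, 0.001, -1.0]]
ft_force: [-1.3, 0.3, 0.0]
grip_width: 0.0515
gripper_force: 31.4
[[257.68721029 157.18783216]
 [255.89233306 192.76338334]]
roll units 0.00 (q6 -138.0) shift units [ 0.017 -0.035  4.618]
roll units -36.00 (q6 -138.0) shift units [-0.017  0.035  4.618]
```

View pics/w2.png

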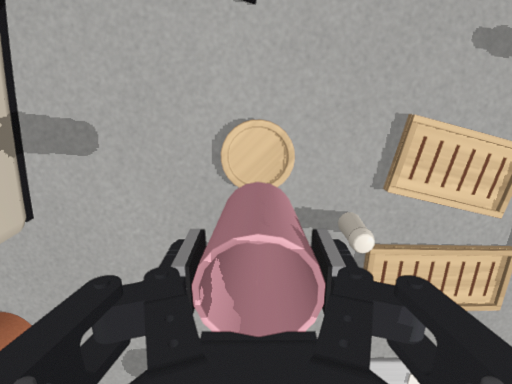

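The coaster at (258,156) matches its projected place and the cup still hangs straight. The shaker at (357,232) is clear.

```bash
python3 -m jog '[{"linear":[0.01,-0.03,0.3],"roll":0},{"linear":[0,0,0.6],"roll":0},{"linear":[0,0,0.6],"roll":0},{"linear":[0,0,0.6],"roll":0},{"linear":[0,0,0.6],"roll":0},{"linear":[0,0,0.6],"roll":0},{"linear":[0,0,0.5],"roll":0},{"linear":[0,0,0.3],"roll":0},{"linear":[0,0,0.2],"roll":0},{"linear":[0,0,0.1],"roll":0},{"linear":[0,0,0],"roll":0},{"linear":[0,0,0],"roll":0}]' && python3 -m jog '[{"linear":[0,0,0.05],"roll":0},{"linear":[0,0,0.05],"roll":0},{"linear":[0,0,0],"roll":0}]'
```

```text
time_s: 7.1
position: [0.4564, -0.2917, 0.0608]
tool_rot: [[-0.999, -0.053, 0.001], [-0.053, 0.999, -0.001], [-0.001, -0.001, -1.0]]
ft_force: [0.4, 0.0, -0.1]
grip_width: 0.0512
gripper_force: 31.4
time_s: 7.35
position: [0.456, -0.2918, 0.0562]
tool_rot: [[-0.999, -0.052, 0.0], [-0.052, 0.999, -0.0], [-0.0, -0.0, -1.0]]
ft_force: [-0.3, 0.5, -0.9]
grip_width: 0.0511
gripper_force: 31.4
```

```bash
python3 -m jog '[{"linear":[0,0,0.05],"roll":0},{"linear":[0,0,0],"roll":0}]' && python3 -m jog '[{"linear":[0,0,0.04],"roll":0},{"linear":[0,0,0],"roll":0}]'
```

```text
time_s: 7.52
position: [0.456, -0.2918, 0.054]
tool_rot: [[-0.999, -0.052, -0.0], [-0.052, 0.999, 0.0], [0.0, 0.0, -1.0]]
ft_force: [0.4, 0.1, -1.2]
grip_width: 0.0514
gripper_force: 31.4
time_s: 7.68
position: [0.4562, -0.292, 0.0536]
tool_rot: [[-0.999, -0.052, 0.001], [-0.052, 0.999, -0.001], [-0.001, -0.001, -1.0]]
ft_force: [-2.6, 0.4, 10.3]
grip_width: 0.0513
gripper_force: 31.8
```

Contact, so I release and retreat.

```bash
python3 -m jog '[{"linear":[0,0,0],"roll":0},{"linear":[0,0,0],"roll":0},{"linear":[0,0,0],"roll":0},{"linear":[0,0,0],"roll":0},{"linear":[0,0,0],"roll":0},{"linear":[0,0,0],"roll":0}]' 1 && python3 -m jog '[{"linear":[0,0,-0.3],"roll":0},{"linear":[0,0,-0.5],"roll":0},{"linear":[0,0,-0.7],"roll":0},{"linear":[0,0,-0.7],"roll":0},{"linear":[0,0,-0.7],"roll":0},{"linear":[0,0,-0.7],"roll":0},{"linear":[0,0,-0.4],"roll":0}]' && python3 - <<'E'
from h import *
go(.5668,.250,.22,93)
c=cal('top'); im=cv2.cvtColor(optics.get_image('top')[:,:,::-1].copy(),cv2.COLOR_BGR2HSV)
m=cv2.inRange(im,(150,60,60),(179,255,255)); k=max(cv2.findContours(m,0,2)[0],key=cv2.contourArea); print(cv2.boundingRect(k),proj(c,[[.456,-.291,.093],[.456,-.291,.008]]))
E
```

```text
time_s: 8.18
position: [0.456, -0.2918, 0.0524]
tool_rot: [[-0.999, -0.052, -0.0], [-0.052, 0.999, 0.0], [0.0, 0.0, -1.0]]
ft_force: [-0.4, -0.4, -0.2]
grip_width: 0.0852
gripper_force: 0.0
time_s: 8.77
position: [0.4565, -0.2922, 0.2157]
tool_rot: [[-0.999, -0.053, 0.003], [-0.053, 0.999, -0.003], [-0.003, -0.003, -1.0]]
ft_force: [0.0, -0.4, 1.4]
grip_width: 0.0851
gripper_force: 0.0
roll units 0.00 (q6 -138.2) shift units [-3.465 13.391 -0.139]
roll units -36.00 (q6 -138.2) shift units [  3.465 -13.391  -0.139]Traceback (most recent call last):
  File "<stdin>", line 4, in <module>
ValueError: max() iterable argument is empty
```

```bash
python3 -m jog '[{"linear":[-0.1,0.391,-0.1],"roll":0},{"linear":[-0.225,0.9,0],"roll":0},{"linear":[-0.225,0.9,0],"roll":0},{"linear":[-0.225,0.9,0],"roll":0},{"linear":[-0.225,0.9,0],"roll":0},{"linear":[-0.225,0.9,0],"roll":0},{"linear":[-0.225,0.9,0],"roll":0},{"linear":[-0.225,0.9,0],"roll":0},{"linear":[-0.225,0.9,0],"roll":0},{"linear":[-0.225,0.9,0],"roll":0},{"linear":[-0.225,0.9,0],"roll":0},{"linear":[-0.225,0.9,0],"roll":0}]' && python3 -m jog '[{"linear":[-0.225,0.9,0],"roll":0},{"linear":[-0.225,0.9,0],"roll":0},{"linear":[-0.225,0.9,0],"roll":0},{"linear":[-0.1,0.4,0],"roll":0},{"linear":[0,0,0],"roll":0},{"linear":[0,0,0],"roll":0}]' && python3 - <<'E'
from h import *
go(.5668,.250,.108,93)
c=cal('top'); im=cv2.cvtColor(optics.get_image('top')[:,:,::-1].copy(),cv2.COLOR_BGR2HSV)
m=cv2.inRange(im,(150,60,60),(179,255,255)); k=max(cv2.findContours(m,0,2)[0],key=cv2.contourArea); print(cv2.boundingRect(k),proj(c,[[.456,-.291,.093],[.456,-.291,.008]]))
c=cal('wrist'); im=optics.get_image('wrist')[:,:,::-1].copy(); cv2.imwrite('pics/w3.png',im); print(proj(c,[[.5268,.2481,.141],[.5,.2467,.101]]))
np.savez('w3.npz',K=c[0],D=c[1],T=c[2])
E
```

```text
time_s: 9.82
position: [0.5371, 0.1266, 0.2161]
tool_rot: [[-0.999, -0.053, -0.001], [-0.053, 0.999, -0.0], [0.001, 0.0, -1.0]]
ft_force: [0.4, -1.0, -0.4]
grip_width: 0.0853
gripper_force: 0.0
time_s: 10.32
position: [0.5614, 0.2505, 0.2157]
tool_rot: [[-0.999, -0.054, -0.001], [-0.054, 0.999, -0.001], [0.001, -0.001, -1.0]]
ft_force: [0.7, -0.6, -0.4]
grip_width: 0.0854
gripper_force: 0.0
roll units 0.02 (q6 -80.1) shift units [-0.137 -0.019  2.692]
roll units -35.98 (q6 -80.1) shift units [0.137 0.019 2.692]
(343, 166, 23, 19) [[355.76109076 175.70750139]
 [348.03055923 178.86266266]]
[[258.97915698 149.72733251]
 [258.86653583 107.87673919]]
```

View pics/w3.png

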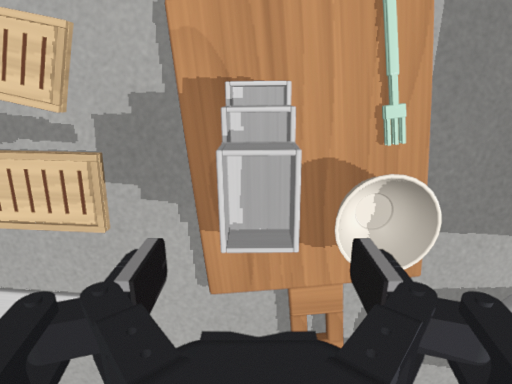

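The cup stands on the coaster in the top view. The short tier's rim shows corners (218,148), (301,147), (299,252) and (220,252), and the bowl (388,222) is close to where the right finger will go for the lower tiers.

```bash
python3 - <<'E'
from h import *
d=np.load('w3.npz'); c=(d['K'],d['D'],d['T'])
for n,p,z in (('short',[(217.5,147),(301.5,146.5),(299.5,252),(219.5,252)],.141),('med',[(221.5,107),(296.5,107)],.101),('long',[(226,82),(291.5,82)],.061),('bowl',[(388,177),(388,270),(335,222),(441,222)],.068)):
    w=plane(c,p,z); print(n,w.round(4)[:,:2].tolist(), w.mean(0).round(4))
E
```

```text
short [[0.5263, 0.2192], [0.523, 0.2775], [0.6044, 0.2834], [0.6076, 0.2219]] [0.5653 0.2505 0.141 ]
med [[0.5008, 0.2169], [0.4977, 0.2766]] [0.4993 0.2468 0.101 ]
long [[0.4802, 0.216], [0.4772, 0.2751]] [0.4787 0.2456 0.061 ]
bowl [[0.5591, 0.3744], [0.6601, 0.3921], [0.608, 0.3286], [0.6031, 0.4376]] [0.6076 0.3832 0.068 ]
```

```bash
python3 -m jog '[{"linear":[-0.11,-0.01,0.3],"roll":0},{"linear":[0,0,0.5],"roll":0},{"linear":[0,0,0.5],"roll":0},{"linear":[0,0,0.5],"roll":0},{"linear":[0,0,0.4],"roll":0},{"linear":[0,0,0.3],"roll":0},{"linear":[0,0,0.19],"roll":0},{"linear":[0,0,0],"roll":0}]' && python3 -m jog '[{"linear":[0,0,0],"roll":0},{"linear":[0,0,0],"roll":0},{"linear":[0,0,0],"roll":0},{"linear":[0,0,0],"roll":0},{"linear":[0,0,0],"roll":0},{"linear":[0,0,0],"roll":0}]' -1 60 && python3 -m jog '[{"linear":[0,0,-0.1],"roll":0},{"linear":[0,0,-0.1],"roll":0},{"linear":[0,0,-0.2],"roll":0},{"linear":[0,0,-0.4],"roll":0},{"linear":[0,0,-0.5],"roll":0},{"linear":[0,0,-0.6],"roll":0},{"linear":[0,0,-0.6],"roll":0},{"linear":[0,0,-0.5],"roll":0},{"linear":[0,0,0],"roll":0}]' && python3 - <<'E'
from h import *
go(.627,-.289,.22,-4)
im=optics.get_image('wrist')[:,:,::-1]; b=optics.get_image('side')[80:224,200:392,::-1]
cv2.imwrite('pics/b.png',np.hstack([cv2.resize(im,(400,300)),cv2.resize(b,(400,300))]))
E
```

```text
time_s: 11.08
position: [0.5656, 0.2488, 0.1069]
tool_rot: [[-0.999, -0.051, -0.003], [-0.051, 0.999, -0.001], [0.003, -0.001, -1.0]]
ft_force: [0.1, 0.0, -1.1]
grip_width: 0.0855
gripper_force: 0.0
time_s: 11.58
position: [0.5667, 0.25, 0.1102]
tool_rot: [[-0.999, -0.053, 0.003], [-0.053, 0.999, 0.0], [-0.003, 0.0, -1.0]]
ft_force: [0.2, 0.2, 6.0]
grip_width: 0.0585
gripper_force: 65.2
time_s: 12.33
position: [0.5673, 0.2503, 0.2339]
tool_rot: [[-0.999, -0.053, 0.008], [-0.053, 0.999, 0.002], [-0.008, 0.001, -1.0]]
ft_force: [0.3, -0.4, -1.0]
grip_width: 0.059
gripper_force: 64.7
roll units -16.60 (q6 -80.1) shift units [13.347 -2.427  0.334]
roll units 19.40 (q6 -80.1) shift units [-13.347   2.427   0.334]
```

View pics/b.png

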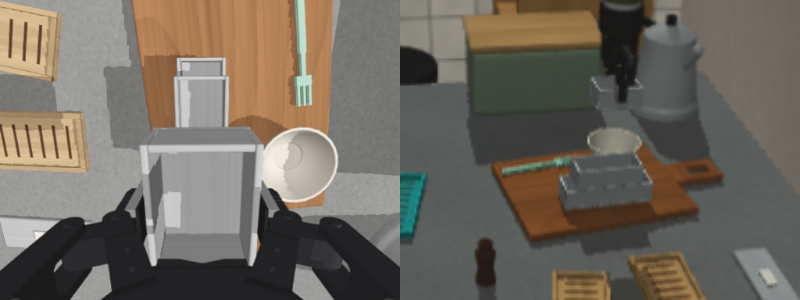

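Short tier lifted level; the medium and long tiers stayed put. Rotating.

```bash
python3 -m jog '[{"linear":[0,0,0],"roll":0.5},{"linear":[0,0,0],"roll":1},{"linear":[0,0,0],"roll":1},{"linear":[0,0,0],"roll":1},{"linear":[0,0,0],"roll":1},{"linear":[0,0,0],"roll":1},{"linear":[0,0,0],"roll":1},{"linear":[0,0,0],"roll":1},{"linear":[0,0,0],"roll":1},{"linear":[0,0,0],"roll":1},{"linear":[0,0,0],"roll":1},{"linear":[0,0,0],"roll":1}]' && python3 -m jog '[{"linear":[0,0,0],"roll":1},{"linear":[0,0,0],"roll":1},{"linear":[0,0,0],"roll":1},{"linear":[0,0,0],"roll":1},{"linear":[0,0,0],"roll":1},{"linear":[0,0,0],"roll":1},{"linear":[0,0,0],"roll":1},{"linear":[0,0,0],"roll":0.9},{"linear":[0,0,0],"roll":0}]' && python3 - <<'E'
from h import *
go(.627,-.289,.22,-4)
E
```

```text
time_s: 13.43
position: [0.5655, 0.2498, 0.227]
tool_rot: [[-0.577, 0.817, -0.003], [0.817, 0.577, -0.001], [0.001, -0.003, -1.0]]
ft_force: [0.4, 0.5, -1.1]
grip_width: 0.059
gripper_force: 64.7
time_s: 14.18
position: [0.5656, 0.2498, 0.2271]
tool_rot: [[0.072, 0.997, -0.003], [0.997, -0.072, -0.001], [-0.001, -0.003, -1.0]]
ft_force: [-0.5, -0.1, -0.5]
grip_width: 0.0593
gripper_force: 64.7
roll units -0.03 (q6 17.0) shift units [-13.33    2.472   0.183]
roll units 35.97 (q6 17.0) shift units [13.33  -2.472  0.183]
```

```bash
python3 -m jog '[{"linear":[-0.25,0.05,0],"roll":0},{"linear":[-0.5,0.1,0],"roll":0},{"linear":[-0.7,0.13,0],"roll":0},{"linear":[-0.7,0.13,0],"roll":0},{"linear":[-0.7,0.13,0],"roll":0},{"linear":[-0.7,0.13,0],"roll":0},{"linear":[-0.7,0.13,0],"roll":0},{"linear":[-0.7,0.13,0],"roll":0},{"linear":[-0.7,0.13,0],"roll":0},{"linear":[-0.7,0.13,0],"roll":0},{"linear":[-0.7,0.13,0],"roll":0},{"linear":[-0.7,0.13,0],"roll":0}]' && python3 -m jog '[{"linear":[-0.7,0.13,0],"roll":0},{"linear":[-0.7,0.13,0],"roll":0},{"linear":[-0.7,0.13,0],"roll":0},{"linear":[-0.7,0.13,0],"roll":0},{"linear":[-0.7,0.13,0],"roll":0},{"linear":[-0.7,0.13,0],"roll":0},{"linear":[-0.7,0.13,0],"roll":0},{"linear":[-0.48,0.11,0],"roll":0},{"linear":[-0.2,0.05,0],"roll":0},{"linear":[0,0,0],"roll":0},{"linear":[0,0,0],"roll":0}]' && python3 - <<'E'
from h import *
go(.627,-.289,.05,-4)
im=optics.get_image('wrist')[:,:,::-1].copy(); c=cal('wrist')
R=np.array([[np.cos(np.radians(86)),-np.sin(np.radians(86))],[np.sin(np.radians(86)),np.cos(np.radians(86))]])
q=np.c_[(np.array([[58,48],[58,-48],[-58,-48],[-58,48]])/1e3)@R.T+[.627,-.289],np.full(4,.015)]
for u in proj(c,q): cv2.circle(im,tuple(int(round(t)) for t in u),2,(0,0,255),-1)
b=optics.get_image('side')[200:344,256:448,::-1]
cv2.imwrite('pics/w4.png',np.hstack([cv2.resize(im,(400,300)),cv2.resize(b,(400,300))]))
E
```

```text
time_s: 15.18
position: [0.6019, -0.0654, 0.2283]
tool_rot: [[0.067, 0.998, -0.001], [0.998, -0.067, 0.0], [0.0, -0.001, -1.0]]
ft_force: [1.0, -0.0, -2.0]
grip_width: 0.0591
gripper_force: 64.7
time_s: 16.1
position: [0.6293, -0.2885, 0.2284]
tool_rot: [[0.069, 0.998, -0.001], [0.998, -0.069, 0.001], [0.001, -0.001, -1.0]]
ft_force: [0.5, 0.5, -1.1]
grip_width: 0.0589
gripper_force: 64.7
roll units 0.01 (q6 -30.5) shift units [-0.02  -0.052  4.46 ]
roll units -35.99 (q6 -30.5) shift units [0.02  0.052 4.46 ]
```

View pics/w4.png

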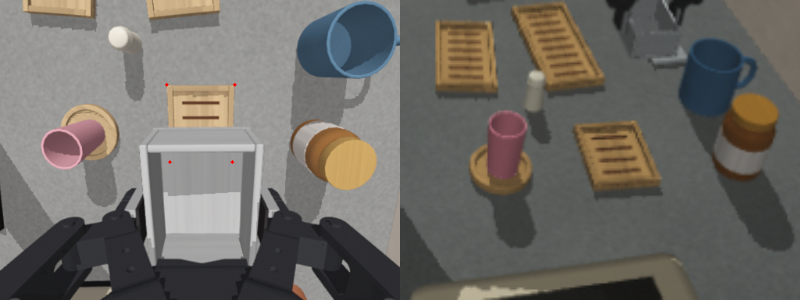

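The stand's projected corners (167,85) and (235,85) fall on the visible corners, and the tier is square to it. The cup sits upright in the coaster at (505,150). Lowering.

```bash
python3 -m jog '[{"linear":[-0.02,-0.05,0.3],"roll":0},{"linear":[0,0,0.6],"roll":0},{"linear":[0,0,0.6],"roll":0},{"linear":[0,0,0.6],"roll":0},{"linear":[0,0,0.6],"roll":0},{"linear":[0,0,0.6],"roll":0},{"linear":[0,0,0.6],"roll":0},{"linear":[0,0,0.5],"roll":0},{"linear":[0,0,0.3],"roll":0},{"linear":[0,0,0.2],"roll":0},{"linear":[0,0,0.1],"roll":0},{"linear":[0,0,0],"roll":0}]' && python3 -m jog '[{"linear":[0,0,0.06],"roll":0},{"linear":[0,0,0],"roll":0}]' && python3 -m jog '[{"linear":[0,0,0.04],"roll":0},{"linear":[0,0,0],"roll":0}]'
```

```text
time_s: 17.2
position: [0.6277, -0.2893, 0.029]
tool_rot: [[0.069, 0.998, 0.0], [0.998, -0.069, -0.0], [-0.0, 0.0, -1.0]]
ft_force: [-0.4, 0.4, -0.7]
grip_width: 0.0591
gripper_force: 64.7
time_s: 17.37
position: [0.6279, -0.2898, 0.0273]
tool_rot: [[0.069, 0.998, 0.001], [0.998, -0.069, -0.001], [-0.001, 0.001, -1.0]]
ft_force: [0.3, -0.6, -1.6]
grip_width: 0.059
gripper_force: 64.7
time_s: 17.53
position: [0.6276, -0.2897, 0.0252]
tool_rot: [[0.07, 0.998, 0.001], [0.998, -0.07, -0.0], [-0.0, 0.001, -1.0]]
ft_force: [-0.5, 0.5, -2.0]
grip_width: 0.0591
gripper_force: 64.7
```

```bash
python3 -m jog '[{"linear":[0,0,0.05],"roll":0},{"linear":[0,0,0.03],"roll":0},{"linear":[0,0,0],"roll":0}]' && python3 -m jog '[{"linear":[0,0,0.03],"roll":0},{"linear":[0,0,0],"roll":0}]'
```

```text
time_s: 17.78
position: [0.6274, -0.2896, 0.0214]
tool_rot: [[0.07, 0.998, -0.0], [0.998, -0.07, 0.0], [0.0, -0.0, -1.0]]
ft_force: [0.6, 0.2, -1.2]
grip_width: 0.0594
gripper_force: 64.7
time_s: 17.95
position: [0.6275, -0.2896, 0.0203]
tool_rot: [[0.07, 0.998, -0.0], [0.998, -0.07, 0.0], [0.0, -0.0, -1.0]]
ft_force: [-0.1, 0.7, -1.3]
grip_width: 0.0592
gripper_force: 64.7
```

```bash
python3 -m jog '[{"linear":[0,0,0.04],"roll":0},{"linear":[0,0,0],"roll":0}]' && python3 -m jog '[{"linear":[0,0,0.03],"roll":0},{"linear":[0,0,0],"roll":0}]'
```

```text
time_s: 18.12
position: [0.6275, -0.2896, 0.0202]
tool_rot: [[0.069, 0.998, 0.0], [0.998, -0.069, -0.0], [-0.0, 0.0, -1.0]]
ft_force: [-3.6, 1.7, 7.2]
grip_width: 0.0592
gripper_force: 65.4
time_s: 18.28
position: [0.6276, -0.2896, 0.0202]
tool_rot: [[0.069, 0.998, 0.001], [0.998, -0.069, -0.001], [-0.001, 0.001, -1.0]]
ft_force: [-5.0, 3.5, 14.2]
grip_width: 0.0591
gripper_force: 66.3
```

Seated at the expected height. Release, lift and return.

```bash
python3 -m jog '[{"linear":[0,0,-0.04],"roll":0},{"linear":[0,0,0],"roll":0},{"linear":[0,0,0],"roll":0},{"linear":[0,0,0],"roll":0},{"linear":[0,0,0],"roll":0},{"linear":[0,0,0],"roll":0},{"linear":[0,0,0],"roll":0}]' 1 && python3 -m jog '[{"linear":[0,0,-0.2],"roll":0},{"linear":[0,0,-0.4],"roll":0},{"linear":[0,0,-0.7],"roll":0},{"linear":[0,0,-0.8],"roll":0},{"linear":[0,0,-0.8],"roll":0},{"linear":[0,0,-0.8],"roll":0},{"linear":[0,0,-0.6],"roll":0},{"linear":[0,0,0],"roll":0}]' && python3 - <<'E'
from h import *
go(.5625,.250,.2,-4)
go(.5625,.250,.2,93)
E
```

```text
time_s: 18.87
position: [0.6275, -0.2896, 0.0191]
tool_rot: [[0.07, 0.998, -0.0], [0.998, -0.07, 0.0], [0.0, -0.0, -1.0]]
ft_force: [-0.7, -0.2, -0.6]
grip_width: 0.0854
gripper_force: 0.0
time_s: 19.53
position: [0.6289, -0.2905, 0.1984]
tool_rot: [[0.07, 0.998, 0.009], [0.998, -0.069, -0.006], [-0.006, 0.009, -1.0]]
ft_force: [0.5, -0.5, -0.1]
grip_width: 0.0857
gripper_force: 0.0
roll units 0.00 (q6 -30.6) shift units [13.364 -2.599 -0.139]
roll units -36.00 (q6 -30.6) shift units [-13.364   2.599  -0.139]
roll units 16.60 (q6 -30.6) shift units [ -0.951 -13.581  -0.139]
roll units -19.40 (q6 -30.6) shift units [ 0.951 13.581 -0.139]
```

```bash
python3 -m jog '[{"linear":[0.4,-0.08,0],"roll":0},{"linear":[0.85,-0.165,0],"roll":0},{"linear":[0.85,-0.165,0],"roll":0},{"linear":[0.85,-0.165,0],"roll":0},{"linear":[0.85,-0.165,0],"roll":0},{"linear":[0.85,-0.165,0],"roll":0},{"linear":[0.85,-0.165,0],"roll":0},{"linear":[0.85,-0.165,0],"roll":0},{"linear":[0.85,-0.165,0],"roll":0},{"linear":[0.85,-0.165,0],"roll":0},{"linear":[0.85,-0.165,0],"roll":0},{"linear":[0.85,-0.165,0],"roll":0}]' && python3 -m jog '[{"linear":[0.85,-0.165,0],"roll":0},{"linear":[0.85,-0.165,0],"roll":0},{"linear":[0.85,-0.165,0],"roll":0},{"linear":[0.7,-0.14,0],"roll":0},{"linear":[0.36,-0.07,0],"roll":0},{"linear":[0,0,0],"roll":-1},{"linear":[0,0,0],"roll":-1},{"linear":[0,0,0],"roll":-1},{"linear":[0,0,0],"roll":-1},{"linear":[0,0,0],"roll":-1},{"linear":[0,0,0],"roll":-1},{"linear":[0,0,0],"roll":-1}]' && python3 -m jog '[{"linear":[0,0,0],"roll":-1},{"linear":[0,0,0],"roll":-1},{"linear":[0,0,0],"roll":-1},{"linear":[0,0,0],"roll":-1},{"linear":[0,0,0],"roll":-1},{"linear":[0,0,0],"roll":-1},{"linear":[0,0,0],"roll":-1},{"linear":[0,0,0],"roll":-1},{"linear":[0,0,0],"roll":-1},{"linear":[0,0,0],"roll":-1},{"linear":[0,0,0],"roll":-1},{"linear":[0,0,0],"roll":-1}]' && python3 -m jog '[{"linear":[0,0,0],"roll":-0.4},{"linear":[0,0,0],"roll":0}]' && python3 - <<'E'
from h import *
im=optics.get_image('wrist')[:,:,::-1].copy(); c=cal('wrist'); cv2.imwrite('pics/w5.png',im); np.savez('w5.npz',K=c[0],D=c[1],T=c[2])
t=optics.get_image('top')[90:210,220:400,::-1]; cv2.imwrite('pics/w5b.png',np.hstack([im,cv2.resize(t,(288,192)).repeat(2,0)]))
go(.5625,.250,.068,93)
E
```

```text
time_s: 20.53
position: [0.5784, 0.1063, 0.1914]
tool_rot: [[0.07, 0.998, -0.0], [0.998, -0.07, -0.0], [-0.0, -0.0, -1.0]]
ft_force: [0.5, -0.3, 0.3]
grip_width: 0.0857
gripper_force: 0.0
time_s: 21.53
position: [0.561, 0.2501, 0.1912]
tool_rot: [[-0.518, 0.855, -0.0], [0.855, 0.518, -0.0], [-0.0, -0.0, -1.0]]
ft_force: [0.7, 0.2, 0.3]
grip_width: 0.0856
gripper_force: 0.0
time_s: 22.53
position: [0.5611, 0.2501, 0.1912]
tool_rot: [[-1.0, -0.021, -0.0], [-0.021, 1.0, -0.0], [0.0, -0.0, -1.0]]
ft_force: [-1.0, -0.5, 0.3]
grip_width: 0.0852
gripper_force: 0.0
time_s: 22.7
position: [0.561, 0.2501, 0.1913]
tool_rot: [[-0.999, -0.053, -0.0], [-0.053, 0.999, -0.0], [0.0, -0.0, -1.0]]
ft_force: [0.3, -0.6, -0.4]
grip_width: 0.0854
gripper_force: 0.0
roll units -0.02 (q6 -79.9) shift units [-0.036 -0.009  3.082]
roll units 35.98 (q6 -79.9) shift units [0.036 0.009 3.082]
```

View pics/w5b.png

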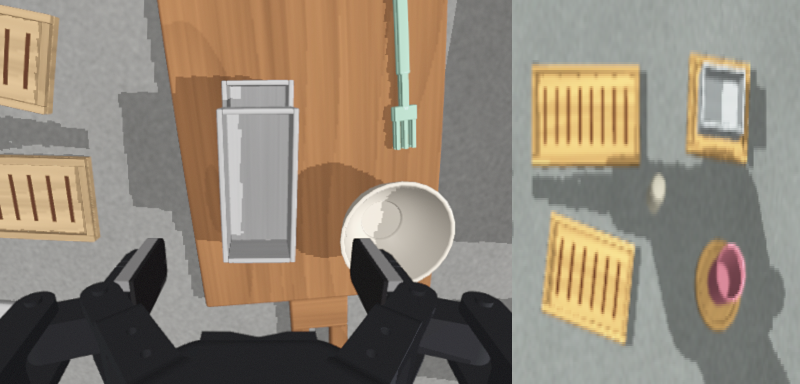

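The medium tier's rim has corners (217,109), (299,108), (296,262) and (222,262), consistent with my estimate. The short tier sits inside its stand.

```bash
python3 -c "
from h import *
d=np.load('w5.npz'); w=plane((d['K'],d['D'],d['T']),[(217,108.5),(299,108),(296,263),(221.5,263)],.101); print(w.round(4)[:,:2].tolist(),w.mean(0))"
python3 -m jog '[{"linear":[-0.03,-0.01,0.3],"roll":0},{"linear":[0,0,0.6],"roll":0},{"linear":[0,0,0.6],"roll":0},{"linear":[0,0,0.5],"roll":0},{"linear":[0,0,0.4],"roll":0},{"linear":[0,0,0.3],"roll":0},{"linear":[0,0,0.2],"roll":0},{"linear":[0,0,0.17],"roll":0},{"linear":[0,0,0],"roll":0}]' && python3 -m jog '[{"linear":[0,0,0],"roll":0},{"linear":[0,0,0],"roll":0},{"linear":[0,0,0],"roll":0},{"linear":[0,0,0],"roll":0},{"linear":[0,0,0],"roll":0},{"linear":[0,0,0],"roll":0}]' -1 75
```

```text
[[0.5005, 0.2172], [0.4972, 0.2762], [0.6225, 0.2846], [0.6256, 0.2225]] [0.56146185 0.25011962 0.101     ]
time_s: 23.55
position: [0.5618, 0.2501, 0.0675]
tool_rot: [[-0.999, -0.052, -0.002], [-0.052, 0.999, -0.0], [0.002, -0.0, -1.0]]
ft_force: [-1.0, -0.0, -0.1]
grip_width: 0.0852
gripper_force: 0.0
time_s: 24.05
position: [0.5628, 0.2505, 0.0698]
tool_rot: [[-0.999, -0.052, 0.002], [-0.052, 0.999, 0.001], [-0.002, 0.0, -1.0]]
ft_force: [-1.6, -1.3, 6.6]
grip_width: 0.0586
gripper_force: 81.3
```

```bash
python3 -m jog '[{"linear":[0,0,-0.1],"roll":0},{"linear":[0,0,-0.1],"roll":0},{"linear":[0,0,-0.2],"roll":0},{"linear":[0,0,-0.4],"roll":0},{"linear":[0,0,-0.5],"roll":0},{"linear":[0,0,-0.6],"roll":0},{"linear":[0,0,-0.6],"roll":0},{"linear":[0,0,-0.5],"roll":0},{"linear":[0,0,-0.3],"roll":0},{"linear":[0,0,0],"roll":0}]' && python3 - <<'E'
from h import *
im=optics.get_image('wrist')[:,:,::-1]; b=optics.get_image('side')[80:224,200:392,::-1]
cv2.imwrite('pics/d.png',np.hstack([cv2.resize(im,(400,300)),cv2.resize(b,(400,300))]))
go(.4575,-.0425,.2,-10.2)
E
```

```text
time_s: 24.88
position: [0.563, 0.2507, 0.204]
tool_rot: [[-0.999, -0.053, 0.006], [-0.053, 0.999, 0.001], [-0.006, 0.001, -1.0]]
ft_force: [-0.1, -0.3, -0.3]
grip_width: 0.0591
gripper_force: 80.7
roll units -15.36 (q6 -80.0) shift units [7.668 1.274 0.01 ]
roll units 20.64 (q6 -80.0) shift units [-7.668 -1.274  0.01 ]
```

View pics/d.png

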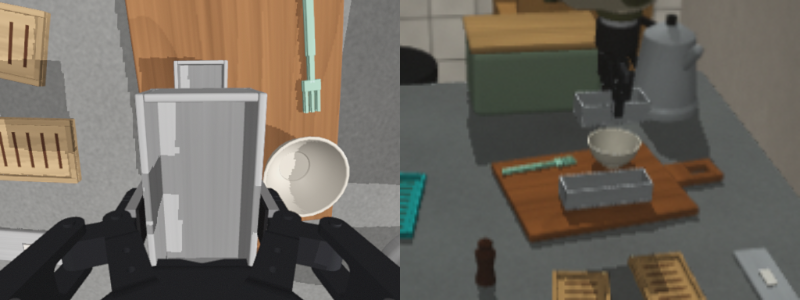

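Medium tier lifted level; the long tier stayed. Rotate 20.6 units, then move.

```bash
python3 -m jog '[{"linear":[0,0,0],"roll":0.6},{"linear":[0,0,0],"roll":1},{"linear":[0,0,0],"roll":1},{"linear":[0,0,0],"roll":1},{"linear":[0,0,0],"roll":1},{"linear":[0,0,0],"roll":1},{"linear":[0,0,0],"roll":1},{"linear":[0,0,0],"roll":1},{"linear":[0,0,0],"roll":1},{"linear":[0,0,0],"roll":1},{"linear":[0,0,0],"roll":1},{"linear":[0,0,0],"roll":1}]' && python3 -m jog '[{"linear":[0,0,0],"roll":1},{"linear":[0,0,0],"roll":1},{"linear":[0,0,0],"roll":1},{"linear":[0,0,0],"roll":1},{"linear":[0,0,0],"roll":1},{"linear":[0,0,0],"roll":1},{"linear":[0,0,0],"roll":1},{"linear":[0,0,0],"roll":1},{"linear":[0,0,0],"roll":0.7},{"linear":[0,0,0],"roll":0.34},{"linear":[0,0,0],"roll":0}]' && python3 -m jog '[{"linear":[-0.27,-0.07,0],"roll":0},{"linear":[-0.6,-0.1,0],"roll":0},{"linear":[-0.8,-0.13,0],"roll":0},{"linear":[-0.8,-0.13,0],"roll":0},{"linear":[-0.8,-0.13,0],"roll":0},{"linear":[-0.8,-0.13,0],"roll":0},{"linear":[-0.8,-0.13,0],"roll":0},{"linear":[-0.8,-0.13,0],"roll":0},{"linear":[-0.8,-0.13,0],"roll":0},{"linear":[-0.7,-0.12,0],"roll":0},{"linear":[-0.5,-0.1,0],"roll":0},{"linear":[0,0,0],"roll":0}]' && python3 - <<'E'
from h import *
go(.4575,-.0425,.0205,-10.2)
im=optics.get_image('wrist')[:,:,::-1].copy(); c=cal('wrist'); a=np.radians(79.8)
R=np.array([[np.cos(a),-np.sin(a)],[np.sin(a),np.cos(a)]])
q=np.c_[(np.array([[80.5,48],[80.5,-48],[-80.5,-48],[-80.5,48]])/1e3)@R.T+[.4575,-.0425],np.full(4,.015)]
for u in proj(c,q): cv2.circle(im,tuple(int(round(t)) for t in u),2,(0,0,255),-1)
cv2.imwrite('pics/w6.png',im)
E
```

```text
time_s: 25.98
position: [0.5616, 0.2502, 0.1989]
tool_rot: [[-0.57, 0.822, -0.003], [0.822, 0.57, -0.001], [0.001, -0.003, -1.0]]
ft_force: [-0.1, -0.9, -1.7]
grip_width: 0.0588
gripper_force: 80.8
time_s: 26.9
position: [0.5617, 0.2503, 0.199]
tool_rot: [[0.178, 0.984, -0.003], [0.984, -0.178, -0.001], [-0.001, -0.003, -1.0]]
ft_force: [0.6, -1.1, -1.6]
grip_width: 0.059
gripper_force: 80.8
time_s: 27.9
position: [0.4555, -0.045, 0.1999]
tool_rot: [[0.179, 0.984, -0.002], [0.984, -0.179, -0.0], [-0.001, -0.002, -1.0]]
ft_force: [0.0, -0.5, -1.4]
grip_width: 0.0587
gripper_force: 80.8
roll units -0.02 (q6 -10.2) shift units [0.073 0.047 4.484]
roll units 35.98 (q6 -10.2) shift units [-0.073 -0.047  4.484]
```

View pics/w6.png

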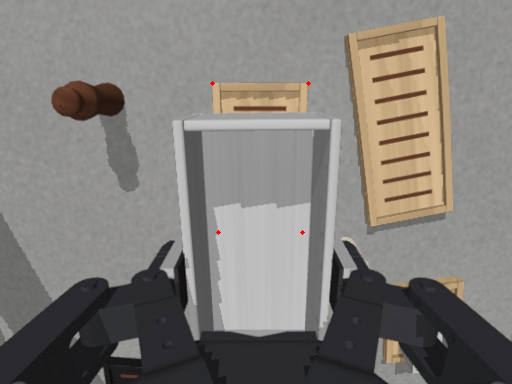

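The projected corners (213,83) and (308,83) fall on the stand's corners and the tier is aligned with it. The shaker at (348,240) is well clear. Lowering.

```bash
python3 -m jog '[{"linear":[0.07,0.05,0.3],"roll":0},{"linear":[0,0,0.6],"roll":0},{"linear":[0,0,0.6],"roll":0},{"linear":[0,0,0.6],"roll":0},{"linear":[0,0,0.6],"roll":0},{"linear":[0,0,0.6],"roll":0},{"linear":[0,0,0.5],"roll":0},{"linear":[0,0,0.3],"roll":0},{"linear":[0,0,0.2],"roll":0},{"linear":[0,0,0.1],"roll":0},{"linear":[0,0,0],"roll":0}]' && python3 -m jog '[{"linear":[0,0,0.04],"roll":0},{"linear":[0,0,0.03],"roll":0},{"linear":[0,0,0],"roll":0}]'
```

```text
time_s: 28.87
position: [0.4592, -0.0395, 0.024]
tool_rot: [[0.176, 0.984, -0.001], [0.984, -0.176, 0.0], [0.0, -0.001, -1.0]]
ft_force: [0.3, 0.7, -2.0]
grip_width: 0.0589
gripper_force: 80.8
time_s: 29.12
position: [0.4595, -0.04, 0.0221]
tool_rot: [[0.177, 0.984, 0.001], [0.984, -0.177, -0.0], [-0.0, 0.001, -1.0]]
ft_force: [-0.3, 0.6, -1.6]
grip_width: 0.0586
gripper_force: 80.8
```

```bash
python3 -m jog '[{"linear":[-0.06,-0.04,0.03],"roll":0},{"linear":[0,0,0],"roll":0}]' && python3 -m jog '[{"linear":[0,0,0.05],"roll":0},{"linear":[0,0,0],"roll":0}]' && python3 -m jog '[{"linear":[0,0,0.03],"roll":0},{"linear":[0,0,0],"roll":0}]'
```

```text
time_s: 29.28
position: [0.457, -0.0423, 0.0207]
tool_rot: [[0.177, 0.984, 0.0], [0.984, -0.177, -0.0], [-0.0, 0.0, -1.0]]
ft_force: [-0.2, -0.2, -2.5]
grip_width: 0.0587
gripper_force: 80.8
time_s: 29.45
position: [0.4572, -0.0423, 0.0197]
tool_rot: [[0.177, 0.984, 0.001], [0.984, -0.177, -0.001], [-0.001, 0.001, -1.0]]
ft_force: [-5.8, 0.9, 17.3]
grip_width: 0.0589
gripper_force: 82.8
time_s: 29.62
position: [0.4572, -0.0423, 0.0197]
tool_rot: [[0.177, 0.984, 0.002], [0.984, -0.177, -0.001], [-0.001, 0.002, -1.0]]
ft_force: [-9.2, 0.8, 34.9]
grip_width: 0.0588
gripper_force: 85.1
```

Seated at the expected height. Back off the press, release and lift.

```bash
python3 -m jog '[{"linear":[0,0,-0.06],"roll":0},{"linear":[0,0,0],"roll":0}]' && python3 -m jog '[{"linear":[0,0,0],"roll":0},{"linear":[0,0,0],"roll":0},{"linear":[0,0,0],"roll":0},{"linear":[0,0,0],"roll":0},{"linear":[0,0,0],"roll":0},{"linear":[0,0,0],"roll":0}]' 1 && python3 -m jog '[{"linear":[0,0,-0.2],"roll":0},{"linear":[0,0,-0.4],"roll":0},{"linear":[0,0,-0.7],"roll":0},{"linear":[0,0,-0.8],"roll":0},{"linear":[0,0,-0.8],"roll":0},{"linear":[0,0,-0.6],"roll":0},{"linear":[0,0,0],"roll":0}]' && python3 - <<'E'
from h import *
go(.5635,.2497,.17,-10.2)
E
```

```text
time_s: 29.78
position: [0.4575, -0.0422, 0.0204]
tool_rot: [[0.177, 0.984, 0.001], [0.984, -0.177, -0.0], [-0.0, 0.001, -1.0]]
ft_force: [0.0, -0.7, -1.6]
grip_width: 0.0589
gripper_force: 80.8
time_s: 30.28
position: [0.4572, -0.0421, 0.0196]
tool_rot: [[0.177, 0.984, -0.0], [0.984, -0.177, 0.0], [0.0, -0.0, -1.0]]
ft_force: [-0.5, 0.2, -0.4]
grip_width: 0.0857
gripper_force: 0.0
time_s: 30.87
position: [0.4589, -0.0426, 0.1647]
tool_rot: [[0.177, 0.984, 0.009], [0.984, -0.177, -0.003], [-0.002, 0.009, -1.0]]
ft_force: [1.3, 0.3, 0.0]
grip_width: 0.0852
gripper_force: 0.0
roll units 0.00 (q6 -9.9) shift units [ 7.654  1.28  -0.134]
roll units -36.00 (q6 -9.9) shift units [-7.654 -1.28  -0.134]
```

```bash
python3 -m jog '[{"linear":[0.45,0.08,0],"roll":0},{"linear":[0.8,0.13,0],"roll":0},{"linear":[0.8,0.13,0],"roll":0},{"linear":[0.8,0.13,0],"roll":0},{"linear":[0.8,0.13,0],"roll":0},{"linear":[0.8,0.13,0],"roll":0},{"linear":[0.8,0.13,0],"roll":0},{"linear":[0.8,0.13,0],"roll":0},{"linear":[0.8,0.13,0],"roll":0},{"linear":[0.5,0.1,0],"roll":0},{"linear":[0.3,0.06,0],"roll":0},{"linear":[0,0,0],"roll":-0.64}]' && python3 -m jog '[{"linear":[0,0,0],"roll":-1},{"linear":[0,0,0],"roll":-1},{"linear":[0,0,0],"roll":-1},{"linear":[0,0,0],"roll":-1},{"linear":[0,0,0],"roll":-1},{"linear":[0,0,0],"roll":-1},{"linear":[0,0,0],"roll":-1},{"linear":[0,0,0],"roll":-1},{"linear":[0,0,0],"roll":-1},{"linear":[0,0,0],"roll":-1},{"linear":[0,0,0],"roll":-1},{"linear":[0,0,0],"roll":-1}]' && python3 -m jog '[{"linear":[0,0,0],"roll":-1},{"linear":[0,0,0],"roll":-1},{"linear":[0,0,0],"roll":-1},{"linear":[0,0,0],"roll":-1},{"linear":[0,0,0],"roll":-1},{"linear":[0,0,0],"roll":-1},{"linear":[0,0,0],"roll":-1},{"linear":[0,0,0],"roll":-1},{"linear":[0,0,0],"roll":0},{"linear":[0,0,0],"roll":0}]' && python3 - <<'E'
from h import *
im=optics.get_image('wrist')[:,:,::-1].copy(); c=cal('wrist'); cv2.imwrite('pics/w7.png',im); np.savez('w7.npz',K=c[0],D=c[1],T=c[2])
t=optics.get_image('top')[90:210,220:400,::-1]; cv2.imwrite('pics/w7b.png',np.hstack([im,np.vstack([cv2.resize(t,(288,192)),cv2.resize(optics.get_image('side')[200:310,256:421,::-1],(288,192))])]))
go(.5635,.2497,.028,93)
E
```

```text
time_s: 31.87
position: [0.5618, 0.2523, 0.1591]
tool_rot: [[0.12, 0.993, -0.001], [0.993, -0.12, 0.0], [0.0, -0.001, -1.0]]
ft_force: [0.1, -0.4, -0.2]
grip_width: 0.0855
gripper_force: 0.0
time_s: 32.87
position: [0.5614, 0.25, 0.1595]
tool_rot: [[-0.801, 0.598, -0.001], [0.598, 0.801, -0.0], [0.001, -0.001, -1.0]]
ft_force: [-0.2, -0.1, 0.8]
grip_width: 0.0855
gripper_force: 0.0
time_s: 33.7
position: [0.5615, 0.25, 0.1595]
tool_rot: [[-0.999, -0.05, -0.001], [-0.05, 0.999, -0.0], [0.001, -0.0, -1.0]]
ft_force: [0.9, -0.4, -0.2]
grip_width: 0.0855
gripper_force: 0.0
roll units -0.02 (q6 -79.9) shift units [-0.046 -0.011  3.293]
roll units 35.98 (q6 -79.9) shift units [0.046 0.011 3.293]
```

View pics/w7b.png

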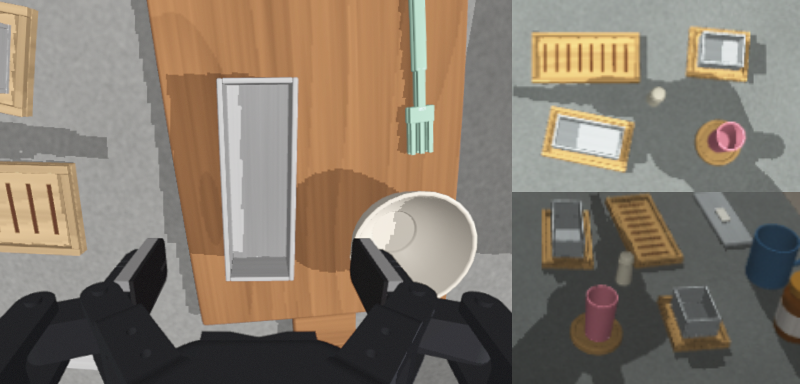

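The cup, short tier and medium tier all sit in their places (right panels). The long rim's corners are (217,79), (298,78), (295,280) and (225,280). I'll narrow the opening to stay farther from the bowl.

```bash
python3 -c "
from h import *
d=np.load('w7.npz'); w=plane((d['K'],d['D'],d['T']),[(217,78.5),(298,78),(295,281),(224.5,281)],.061); print(w.round(4)[:,:2].tolist(),w.mean(0))"
python3 -m jog '[{"linear":[-0.04,-0.01,0.4],"roll":0},{"linear":[0,0,0.6],"roll":0},{"linear":[0,0,0.6],"roll":0},{"linear":[0,0,0.3],"roll":0},{"linear":[0,0,0],"roll":0}]' 0.7
```

```text
[[0.4799, 0.2156], [0.4767, 0.2747], [0.6458, 0.2863], [0.6488, 0.2242]] [0.56280423 0.25024232 0.061     ]
time_s: 34.27
position: [0.5619, 0.2494, 0.0808]
tool_rot: [[-0.999, -0.051, -0.005], [-0.051, 0.999, -0.001], [0.006, -0.001, -1.0]]
ft_force: [-0.3, -0.1, -0.1]
grip_width: 0.0723
gripper_force: 0.0
```

```bash
python3 -m jog '[{"linear":[0,0.01,0.4],"roll":0},{"linear":[0,0,0.4],"roll":0},{"linear":[0,0,0.3],"roll":0},{"linear":[0,0,0.2],"roll":0},{"linear":[0,0,0],"roll":0}]' && python3 -m jog '[{"linear":[0,0,0],"roll":0},{"linear":[0,0,0],"roll":0},{"linear":[0,0,0],"roll":0},{"linear":[0,0,0],"roll":0},{"linear":[0,0,0],"roll":0},{"linear":[0,0,0],"roll":0}]' -1 90 && python3 -m jog '[{"linear":[0,0,-0.1],"roll":0},{"linear":[0,0,-0.1],"roll":0},{"linear":[0,0,-0.2],"roll":0},{"linear":[0,0,-0.4],"roll":0},{"linear":[0,0,-0.5],"roll":0},{"linear":[0,0,-0.7],"roll":0},{"linear":[0,0,-0.7],"roll":0},{"linear":[0,0,-0.7],"roll":0},{"linear":[0,0,-0.5],"roll":0},{"linear":[0,0,-0.4],"roll":0},{"linear":[0,0,0],"roll":0}]' && python3 - <<'E'
from h import *
go(.614,-.035,.2,1.4)
E
```

```text
time_s: 34.68
position: [0.563, 0.2501, 0.031]
tool_rot: [[-0.999, -0.052, -0.002], [-0.052, 0.999, -0.0], [0.002, -0.0, -1.0]]
ft_force: [0.5, 0.4, -1.6]
grip_width: 0.0728
gripper_force: 0.0
time_s: 35.18
position: [0.564, 0.2503, 0.0331]
tool_rot: [[-0.999, -0.052, 0.002], [-0.052, 0.999, 0.0], [-0.002, 0.0, -1.0]]
ft_force: [-1.1, 0.2, 6.2]
grip_width: 0.0584
gripper_force: 98.1
time_s: 36.1
position: [0.5643, 0.2504, 0.2078]
tool_rot: [[-0.999, -0.053, 0.006], [-0.053, 0.999, 0.002], [-0.007, 0.001, -1.0]]
ft_force: [1.1, 0.2, -2.7]
grip_width: 0.0583
gripper_force: 97.2
roll units -17.68 (q6 -80.1) shift units [ 7.164 -1.067  0.193]
roll units 18.32 (q6 -80.1) shift units [-7.164  1.067  0.193]
```

```bash
python3 -m jog '[{"linear":[0,0,0],"roll":0.5},{"linear":[0,0,0],"roll":0.9},{"linear":[0,0,0],"roll":1},{"linear":[0,0,0],"roll":1},{"linear":[0,0,0],"roll":1},{"linear":[0,0,0],"roll":1},{"linear":[0,0,0],"roll":1},{"linear":[0,0,0],"roll":1},{"linear":[0,0,0],"roll":1},{"linear":[0,0,0],"roll":1},{"linear":[0,0,0],"roll":1},{"linear":[0,0,0],"roll":1}]' && python3 -m jog '[{"linear":[0,0,0],"roll":1},{"linear":[0,0,0],"roll":1},{"linear":[0,0,0],"roll":1},{"linear":[0,0,0],"roll":1},{"linear":[0,0,0],"roll":1},{"linear":[0,0,0],"roll":1},{"linear":[0,0,0],"roll":0.6},{"linear":[0,0,0],"roll":0.3},{"linear":[0,0,0],"roll":0}]' && python3 -m jog '[{"linear":[-0.27,0.04,0],"roll":0},{"linear":[-0.6,0.09,0],"roll":0},{"linear":[-0.75,0.11,0],"roll":0},{"linear":[-0.75,0.11,0],"roll":0},{"linear":[-0.75,0.11,0],"roll":0},{"linear":[-0.75,0.11,0],"roll":0},{"linear":[-0.75,0.11,0],"roll":0},{"linear":[-0.75,0.11,0],"roll":0},{"linear":[-0.75,0.11,0],"roll":0},{"linear":[-0.65,0.11,0],"roll":0},{"linear":[-0.35,0.08,0],"roll":0},{"linear":[0,0,0],"roll":0}]' && python3 - <<'E'
from h import *
go(.614,-.035,.023,1.4)
im=optics.get_image('wrist')[:,:,::-1].copy(); c=cal('wrist'); a=np.radians(91.4)
R=np.array([[np.cos(a),-np.sin(a)],[np.sin(a),np.cos(a)]])
q=np.c_[(np.array([[103,48],[103,-48],[-103,-48],[-103,48]])/1e3)@R.T+[.614,-.035],np.full(4,.015)]
for u in proj(c,q): cv2.circle(im,tuple(int(round(t)) for t in u),2,(0,0,255),-1)
cv2.imwrite('pics/w8.png',im)
E
```

```text
time_s: 37.1
position: [0.5628, 0.25, 0.2025]
tool_rot: [[-0.584, 0.811, -0.002], [0.811, 0.584, -0.001], [0.001, -0.002, -1.0]]
ft_force: [0.1, -1.1, -3.1]
grip_width: 0.0582
gripper_force: 97.2
time_s: 37.85
position: [0.5628, 0.25, 0.2026]
tool_rot: [[-0.025, 1.0, -0.002], [1.0, 0.025, -0.0], [-0.0, -0.002, -1.0]]
ft_force: [0.8, 0.1, -3.5]
grip_width: 0.0585
gripper_force: 97.2
time_s: 38.85
position: [0.6146, -0.0368, 0.2031]
tool_rot: [[-0.023, 1.0, -0.001], [1.0, 0.023, -0.001], [-0.001, -0.001, -1.0]]
ft_force: [-0.1, 0.0, -3.1]
grip_width: 0.0581
gripper_force: 97.2
roll units -0.01 (q6 -15.7) shift units [ 0.047 -0.012  4.502]
roll units 35.99 (q6 -15.7) shift units [-0.047  0.012  4.502]
```

View pics/w8.png

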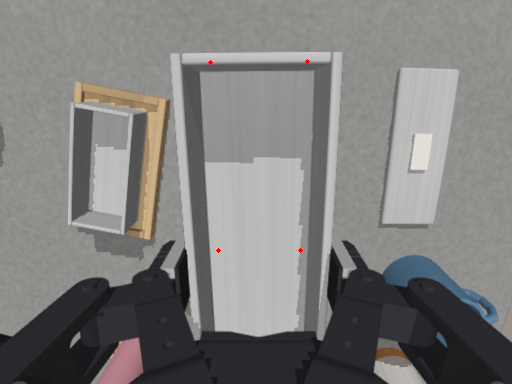

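The tier is level and hides the stand, and the markers sit centred within it. The medium tier at left and the wall-switch box at right are clear. Lowering.

```bash
python3 -m jog '[{"linear":[0.04,-0.01,0.3],"roll":0},{"linear":[0,0,0.6],"roll":0},{"linear":[0,0,0.6],"roll":0},{"linear":[0,0,0.6],"roll":0},{"linear":[0,0,0.6],"roll":0},{"linear":[0,0,0.6],"roll":0},{"linear":[0,0,0.5],"roll":0},{"linear":[0,0,0.3],"roll":0},{"linear":[0,0,0.2],"roll":0},{"linear":[0,0,0.1],"roll":0},{"linear":[0,0,0],"roll":0},{"linear":[0,0,0],"roll":0}]' && python3 -m jog '[{"linear":[0,0,0.03],"roll":0},{"linear":[0,0,0],"roll":0}]'
```

```text
time_s: 39.9
position: [0.6143, -0.0315, 0.0285]
tool_rot: [[-0.027, 1.0, 0.001], [1.0, 0.027, -0.0], [-0.0, 0.001, -1.0]]
ft_force: [0.2, 0.5, -2.4]
grip_width: 0.0585
gripper_force: 97.2
time_s: 40.07
position: [0.6143, -0.0318, 0.0272]
tool_rot: [[-0.026, 1.0, 0.001], [1.0, 0.026, -0.0], [-0.0, 0.001, -1.0]]
ft_force: [-0.4, 0.4, -3.1]
grip_width: 0.0583
gripper_force: 97.2
```

```bash
python3 -m jog '[{"linear":[-0.08,0,0.03],"roll":0},{"linear":[0,0,0.03],"roll":0},{"linear":[0,0,0],"roll":0}]' && python3 -m jog '[{"linear":[0,0,0.04],"roll":0},{"linear":[0,0,0],"roll":0}]'  && python3 -m jog '[{"linear":[0,0,0.02],"roll":0},{"linear":[0,0,0],"roll":0}]'
```

```text
time_s: 40.32
position: [0.614, -0.0353, 0.024]
tool_rot: [[-0.026, 1.0, -0.0], [1.0, 0.026, 0.0], [0.0, -0.0, -1.0]]
ft_force: [-0.8, -0.4, -3.4]
grip_width: 0.0579
gripper_force: 97.2
time_s: 40.48
position: [0.6142, -0.0352, 0.0231]
tool_rot: [[-0.026, 1.0, 0.001], [1.0, 0.026, -0.0], [-0.0, 0.001, -1.0]]
ft_force: [-1.5, -0.2, 2.5]
grip_width: 0.0583
gripper_force: 97.7
time_s: 40.65
position: [0.6142, -0.0352, 0.0231]
tool_rot: [[-0.026, 1.0, 0.001], [1.0, 0.026, -0.001], [-0.001, 0.001, -1.0]]
ft_force: [-3.9, -0.1, 10.3]
grip_width: 0.0583
gripper_force: 98.8
```

Seated at the expected height. Release, lift and move aside for a last look.

```bash
python3 -m jog '[{"linear":[0,0,-0.02],"roll":0},{"linear":[0,0,0],"roll":0},{"linear":[0,0,0],"roll":0},{"linear":[0,0,0],"roll":0},{"linear":[0,0,0],"roll":0},{"linear":[0,0,0],"roll":0},{"linear":[0,0,0],"roll":0}]' 1 && python3 -m jog '[{"linear":[0,0,-0.2],"roll":0},{"linear":[0,0,-0.4],"roll":0},{"linear":[0,0,-0.7],"roll":0},{"linear":[0,0,-0.8],"roll":0},{"linear":[0,0,-0.8],"roll":0},{"linear":[0,0,-0.8],"roll":0},{"linear":[0,0,-0.6],"roll":0},{"linear":[0,0,0],"roll":0}]' && python3 -m jog '[{"linear":[0.5,0,0],"roll":0},{"linear":[0.8,0,0],"roll":0},{"linear":[0.8,0,0],"roll":0},{"linear":[0.8,0,0],"roll":0},{"linear":[0.8,0,0],"roll":0},{"linear":[0.8,0,0],"roll":0},{"linear":[0.8,0,0],"roll":0},{"linear":[0.8,0,0],"roll":0},{"linear":[0.5,0,0],"roll":0},{"linear":[0,0,0],"roll":0},{"linear":[0,0,0],"roll":0}]' && python3 - <<'E'
from h import *
t=optics.get_image('top')[90:210,220:400,::-1]; s=optics.get_image('side')[190:310,245:425,::-1]
cv2.imwrite('pics/f.png',np.hstack([cv2.resize(t,(400,267)),cv2.resize(s,(400,267))]))
E
```

```text
time_s: 41.23
position: [0.614, -0.035, 0.0224]
tool_rot: [[-0.026, 1.0, -0.0], [1.0, 0.026, 0.0], [0.0, -0.0, -1.0]]
ft_force: [-0.0, 1.1, 0.0]
grip_width: 0.0856
gripper_force: 0.0
time_s: 41.9
position: [0.6157, -0.0353, 0.2009]
tool_rot: [[-0.027, 1.0, 0.01], [1.0, 0.027, -0.003], [-0.003, 0.01, -1.0]]
ft_force: [0.5, -1.0, 0.5]
grip_width: 0.0852
gripper_force: 0.0
time_s: 42.82
position: [0.6067, 0.2296, 0.1942]
tool_rot: [[-0.028, 1.0, -0.001], [1.0, 0.028, -0.0], [-0.0, -0.001, -1.0]]
ft_force: [-1.0, -0.1, -0.7]
grip_width: 0.0854
gripper_force: 0.0
```

View pics/f.png

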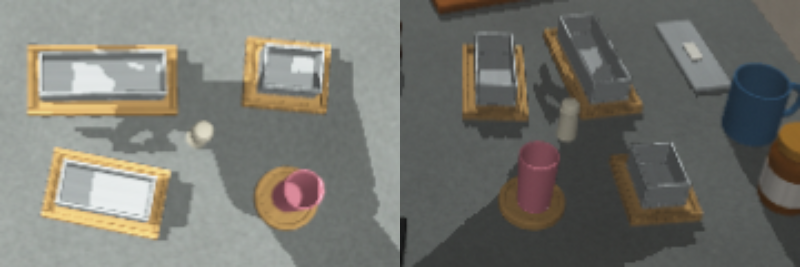

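All three tiers sit flat inside the lips of their own stands and the cup stands upright in the coaster. Handing in.

```bash
python3 -c "
from rig import env
print(env.close_job())"
```

```text
the job is handed in; nothing more can be done
None
```

I handed in the job at about 43 s: the cup is on the round coaster, the three steel tiers are each on the oak stand of their own length, upright and flat inside the lips, and the bowl and forks were not touched.

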